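Take the amber light shield off its barbed hook and stand it in its foot

TASK

The amber light shield hangs by its hand hole on the barbed hook. Take it off by raising it, tilting it and backing it out over the barb without forcing it against the hook, then stand it upright in the slotted foot in front of the tube rack: fully down in the slot, centred along the foot, and let go. Leave the tube rack where it is.

Things in the scene. Friction and masses are not known exactly. Their poses are not given: they have to be found in the camera images.
- shield: Loose flat amber (orange) panel, 8 mm thick (its x), 150 mm wide (y), 177 mm tall (z), 150 to 310 g. Origin: centre of its lower edge. Hangs upright on the hook by its hand hole, x axis within 3 degrees of the stand's x. The solid part above the hole is 80 mm tall: pinch it from above across the thickness. Both faces are alike: it may stand in the foot either way round.
- shield_hole (a point): Centre of the shield's hand hole, 85 mm above the lower edge, centred sideways; axes as the shield. The hole is 24 mm high (z) and 36 mm wide (y), with its upper corners cut at 45 degrees down to a flat top 10 mm wide. At the start this top rests on the hook's level rod. An upright shield cannot pass the barbed tip.
- hook_stand: Fixed grey stand, base 150 x 110 x 14 mm. Origin under the base, on the table. Post 16 mm thick at x = +50 mm, top at 162 mm. From it a steel rod 8 mm thick runs level towards -x at y = 0, z = 150 mm (axis). The hook points along the stand's -x: to the robot's right, give or take 23 degrees. The shield hangs at x = -12 to +12 mm.
- hook_bend (a point): Where the rod begins to bend up (its axis): stand x = -35 mm, z = 150 mm. It rises 4 mm over 7 mm, then at 60 degrees from the level to the tip. To free the shield: raise it 8 mm (hole centred on the rod), bring the hole to the bend while tilting the shield 40 degrees (30 to 50 will do), top leaning to the post (+x), lower edge out (-x).
- hook_tip (a point): Centre of the hook's rounded tip: stand x = -58 mm, z = 182 mm; axes as the stand. A barb 4 mm thick runs from it back to x = -48 mm, z = 178 mm. Draw the tilted shield out over it along the 60 degree slope (up and to -x), the hole's centre 2 to 3 mm to the post side of the sloping rod's centre line, until 50 mm past the tip.
- foot: Fixed foot for the shield: grey base plate 100 mm (x) x 170 mm (y) x 8 mm with two black rails, about 37 mm high, that leave a slot along y at x = 0, open at both ends: 11 mm wide, floor at z = 8 mm, the uppermost 12 mm flared to a mouth about 20 mm wide. Origin: centre of its underside, on the table.
- slot_floor (a point): Middle of the slot's floor, where the centre of the shield's lower edge belongs; axes as the foot.
- rack: Loose white tube rack with tubes, 23 x 205 x 100 mm, standing lengthwise behind the foot, its centre line about 90 mm to +x of the foot's origin. Origin: centre of its underside. Not to be disturbed.
Things that resemble listed ones, but are neither listed nor needed, are in the scene too. There is more than one size of the shield; the one meant has the size given above.

How it is judged:
On the way:
1. the shield is off the hook, held by the gripper and clear of the tip (x of shield_hole in the frame of hook_tip below -0.02 m and contact force between the fingers and shield above 1 N and contact force between shield and hook_stand below 0.1 N), for 0.2 s.
At the end, for the whole second after the job is handed in: The shield stands in the foot's slot, hole uppermost (within 0.2 rad of upright), its lower edge on the slot floor (within 4 mm) and its middle within 20 mm of the middle of the slot, released and still (under 0.1 m/s; settling against a wall of the slot is allowed) (z of shield in the frame of slot_floor between -0.004 and 0.004 m and x of shield in the frame of slot_floor between -0.006 and 0.006 m and y of shield in the frame of slot_floor between -0.02 and 0.02 m and angle between shield's own z axis and vertical below 0.2 rad and linear speed of shield below 0.1 m/s); the robot touches nothing.
It fails at once if the shield is forced against the hook stand (over 40 N) (contact force between shield and hook_stand above 40 N).
It fails at once if the tube rack is moved by more than 15 mm or tipped (distance of rack from where it was at the start of the episode above 0.015 m or angle between rack's own z axis and vertical above 0.2 rad).
It also fails if it takes over 40 s, if anything falls off the work surface, if the arm or the gripper's body presses on something with over 40 N, if the wrist force passes 120 N, or if a joint passes its speed limit or range.

ROBOT

A 6-joint arm with a two-finger parallel gripper is mounted at the origin on the work surface; the furniture and walls round the work are solid. World frame = base frame: x ahead of the robot, y to its left, z up, the work surface at z = 0. Lengths are in m, angles in rad, forces in N, time in s.
With the tool pointing down it reaches from about 0.225 to 0.725 m from the base axis. Payload 3.1 kg.
Tool frame: the origin (TCP) lies at the very end of the fingers, on their centre line; the grasp point (between the pads) lies 19 mm behind it; z points along the fingers, y is the line along which they close (so a half turn about z gives the same grasp; the last joint's range is limited). The gripper opens to 85 mm and grips with 20 to 120 N. Pads are 22 mm wide; open, the fingers measure 114 mm over their backs; the gripper's body (76 mm by 85 mm) begins 54 mm behind the grasp point. The pads swing forward as they close: fully open they stand 13 mm farther back than shut.
Start: joints at [-1.396, 0.048, 0.099, 1.622, 0, 1.443], TCP at [0.157, -0.501, 0.193] pointing down, gripper open.
Joint ranges: [-2.91, 2.91], [-0.99, 1.94], [-1.21, 1.42], [-2.12, 2.29], [-1.49, 1.47], [-3.14, 3.14]. Speed limits (rad/s): [2.79, 2.79, 3.14, 3.14, 3.14, 3.14].

INTERFACE

Orientations are given as a unit quaternion [w, x, y, z].
In Python, from station import ctrl, eyes gives the robot as it stands.
- The arm moves only by the tool carry_out, never from a script. Its argument "moves" is text: rows parted by semicolons, each of 7 numbers parted by spaces: the turn, a rotation vector about the tool's x, y, z in rad, then the shift along the tool's x, y, z in cm, then the finger opening in cm, from 0 to 8.54. In form: ax ay az dx dy dz claw; .... A call has 1 to 8 rows; each row shifts and turns the commanded pose from where the row before left it, along the tool's axes as they then stand; what a row does not reach is not made up. A row lasts 1/10 s, in which the tool goes at most 50 mm and 8.59 degrees, less where a joint would pass 70% of its speed; a pose out of reach is approached as far as the arm can. A call is refused whole if a number of a shift passes 5 or a number of a turn 0.15, either way. A call with a gripper value outside its range is refused whole. The fingers move at their own pace and stop on an object; "squeeze" is the grip in N (left out, the last holds). Time passes only in rows, so rows that do not move let the fingers close. It gives the time, the measured TCP pose, the force, the opening and the grip force at its end, in the units of the state.
- ctrl.sense(): the state, without advancing time (a new reading comes with each control period).
- eyes.capture(name): name is "scene" or "top" or "wrist"; returns a dict with "frame" (400x640x3 uint8, red, green, blue), "depth" (400x640 float32, m along the optical axis (not along the pixel's ray), 0 where there is no reading), "intrinsics" (3x3 intrinsics, pixels), "world_to_cam" (4x4, takes a point from world to camera coordinates). Camera axes: x right, y down, z forward; pixel columns grow to the right and rows downward; lengths in m; the calibration is good to about 2 mm. A picture is of the moment at which its call begins.
- ctrl.close_job(): hands the job in; it is judged then, once.
The state is a dict: "t": time; "qpos": joint angles; "qd": joint speeds; "tau": joint torques, N m; "position": TCP position; "tcp_rot": TCP orientation; "force": force on the tool from outside, world axes, zero at the start; "torque": the same for the moment, N m; "finger_gap": finger opening in m; "gripper_force": force on a finger pad.
Only numpy, scipy, OpenCV 4.12 (cv2) and the standard library are available. Lean on these libraries where they do the work, as an engineer would, in place of code of your own. Each camera call takes 0.05 s, during which the arm holds its last target. There are 200 camera calls.

## Working session

There is one attempt and no reset: what is moved stays moved. The work goes in short steps, Python scripts to look and compute and a tool call to move; the robot and the scene stay as the last step left them, time stands still between calls to the robot, and variables do not carry over. Pictures are saved under pics/ and viewed, at most 10 in all, crops included, and the job is handed in when it is done.

Besides the shell and the picture viewer there is one more tool, called after ">>>" as a command line: name --argument value ..., lists and objects as JSON in quotes. carry_out: Moves the arm, as the interface text tells. Its arguments: {"type":"object","properties":{"moves":{"type":"string"},"squeeze":{"type":"number"}},"required":["moves"]}

```bash
ls; mkdir -p pics; cat > h.py <<'E'
import numpy as np, cv2
from scipy.spatial.transform import Rotation as R
from station import ctrl, eyes
def cap(n,save=None):
    d=eyes.capture(n)
    if save: cv2.imwrite('pics/'+save,cv2.cvtColor(d['frame'],cv2.COLOR_RGB2BGR))
    return d
def cloud(d):
    K=d['intrinsics'];z=d['depth'];v,u=np.mgrid[:z.shape[0],:z.shape[1]]
    p=np.stack([(u-K[0,2])*z/K[0,0],(v-K[1,2])*z/K[1,1],z],-1)
    T=np.linalg.inv(d['world_to_cam'])
    return p@T[:3,:3].T+T[:3,3]
E
python3 - <<'E'
from h import *
for n in ['scene','top','wrist']:
    d=cap(n,n+'0.png'); np.savez('pics/'+n+'0.npz',**d)
s=ctrl.sense(); print(s)
a=cv2.imread('pics/scene0.png');b=cv2.imread('pics/top0.png')
cv2.imwrite('pics/both.png',cv2.resize(np.vstack([a,b]),(480,600)))
E
```

```text
pics
{'t': 0.15, 'qpos': array([-1.39582348e+00,  4.86020448e-02,  9.79477387e-02,  1.62200878e+00,
       -1.08497062e-05,  1.44302035e+00]), 'qd': array([-0.00106788, -0.00254315,  0.00455149,  0.00018747,  0.00025128,
        0.00067881]), 'tau': array([ 1.61271648e-03, -3.39259136e+01,  3.20424199e+01,  1.53973413e-02,
       -1.09385255e-04, -1.76113726e-06]), 'position': array([ 0.15642534, -0.50057481,  0.19166999]), 'tcp_rot': array([-9.32989278e-04,  9.88564323e-01,  1.50796908e-01, -2.74475334e-05]), 'force': array([-0.16149212, -0.70517286, -0.0424929 ]), 'torque': array([0.01493828, 0.002251  , 0.01037323]), 'gripper_force': 0.0, 'finger_gap': 0.08518824054102922}
```

View pics/scene0.png

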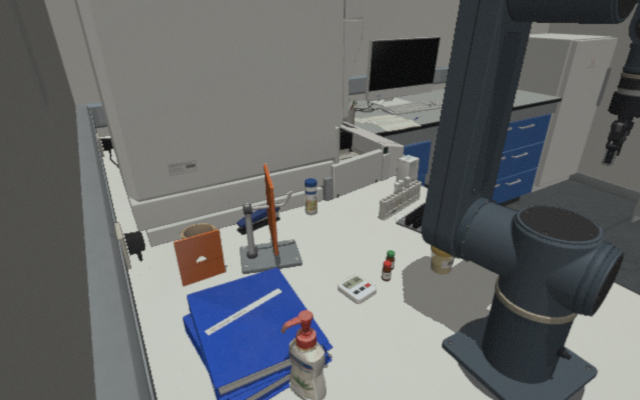

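View pics/top0.png

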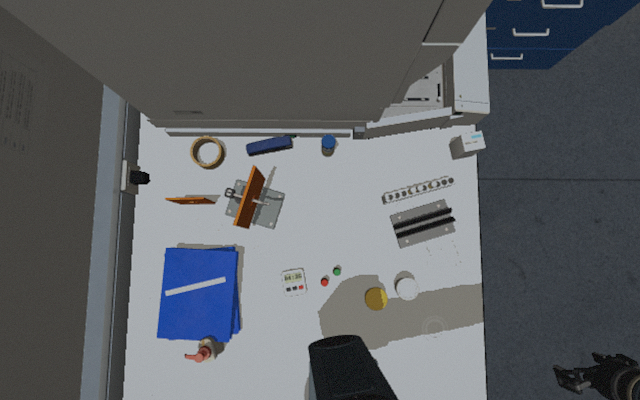

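Scene picture: the full-size shield on the hook is at (271,210), and a small amber decoy panel stands at (200,258). Top picture: shield (250,197), decoy (190,200), orange pump bottle (200,353), foot with black rails (422,222), rack (418,190). The candidate amber things are those two panels and the bottle pump. I choose the panel on the hook and check it by size and by one close crop.

```bash
python3 - <<'E'
from h import *
np.set_printoptions(precision=4,suppress=True)
D={n:dict(np.load(f'pics/{n}0.npz')) for n in['scene','top','wrist']}
def orange(f):
    h=cv2.cvtColor(f,cv2.COLOR_RGB2HSV);return (h[...,0]<18)&(h[...,1]>150)&(h[...,2]>70)
for n,box in [('scene',(262,160,284,256)),('top',(232,160,270,230)),('scene',(170,225,228,285)),('top',(160,192,218,208))]:
    d=D[n];P=cloud(d);m=np.zeros((400,640),bool);x0,y0,x1,y1=box;m[y0:y1,x0:x1]=1
    m&=orange(d['frame'])&(d['depth']>0);m=cv2.erode(m.astype('uint8'),np.ones((2,2)))>0
    p=P[m];print(n,len(p),np.percentile(p,[2,50,98],axis=0).ravel())
    if n=='top':
        hi=p[p[:,2]>np.percentile(p[:,2],98)-.006] if box[0]==232 else p
        xy=hi[:,:2].astype('float32');r=cv2.minAreaRect(xy);print(' z',np.median(hi[:,2]),r, cv2.boxPoints(r).ravel())
        c=xy.mean(0);w,V=np.linalg.eigh(np.cov((xy-c).T));print(' dir',V[:,1])
# camera posns
for n in D: print(n,np.linalg.inv(D[n]['world_to_cam'])[:3,3])
# foot, rails, rack
d=D['top'];P=cloud(d);f=d['frame'].astype(int);z=P[...,2]
sub=np.zeros((400,640),bool);sub[196:252,380:465]=1
rail=sub&(f.sum(2)<120)&(d['depth']>0)
p=P[rail];print('rail z',np.percentile(p[:,2],[5,50,95]))
p=p[(p[:,2]>.025)];r=cv2.minAreaRect(p[:,:2].astype('float32'));print('rails rect',r,len(p))
base=sub&(z>.004)&(z<.05);n,l,st,_=cv2.connectedComponentsWithStats(base.astype('uint8'));k=1+st[1:,4].argmax()
r=cv2.minAreaRect(P[l==k][:,:2].astype('float32'));print('base rect',r,(l==k).sum())
s2=np.zeros((400,640),bool);s2[172:208,375:462]=1;s2&=(z>.06)&(z<.14);p=P[s2]
print('rack',cv2.minAreaRect(p[:,:2].astype('float32')),np.percentile(p[:,2],[5,50,95]))
# stand base
s3=np.zeros((400,640),bool);s3[170:235,218:292]=1;s3&=(z>.009)&(z<.02);n,l,st,_=cv2.connectedComponentsWithStats(s3.astype('uint8'));print([tuple(x) for x in st[1:]])
p=P[s3];print('stand',cv2.minAreaRect(p[:,:2].astype('float32')))
a=cv2.resize(D['scene']['frame'][150:290,160:320],(640,560),interpolation=2);b=a
cv2.imwrite('pics/crop1.png',b[...,::-1])
a=cv2.resize(D['top']['frame'][150:250,210:310],(500,500),interpolation=2);b=cv2.resize(D['top']['frame'][170:260,375:465],(300,300));
E
```

```text
scene 305 [0.4554 0.2422 0.0737 0.4664 0.2681 0.175  0.5559 0.2723 0.2345]
top 123 [0.4628 0.2267 0.1316 0.5248 0.2468 0.2343 0.5939 0.2669 0.2372]
 z 0.23440437958655175 ((0.5285735130310059, 0.24680602550506592), (0.005340211093425751, 0.1424635350704193), 73.22305297851562) [0.4596 0.2648 0.596  0.2237 0.5975 0.2288 0.4611 0.2699]
 dir [-0.9576  0.288 ]
scene 1005 [0.5282 0.3814 0.0055 0.5312 0.4089 0.0458 0.5342 0.4635 0.1182]
top 115 [0.5304 0.3826 0.0309 0.532  0.4207 0.0805 0.5353 0.4665 0.125 ]
 z 0.08047151011137754 ((0.5319572687149048, 0.4251093864440918), (0.00363149750046432, 0.0921882688999176), 2.586411714553833) [0.5281 0.4711 0.5322 0.379  0.5359 0.3791 0.5317 0.4712]
 dir [-0.0288  0.9996]
scene [-0.2559  0.558   0.5821]
top [0.4077 0.0705 1.1733]
wrist [ 0.2245 -0.4797  0.3734]
rail z [0.0139 0.0353 0.0406]
rails rect ((0.480572909116745, -0.22962932288646698), (0.03733345493674278, 0.16784612834453583), 17.443876266479492) 485
base rect ((0.4791133403778076, -0.230503112077713), (0.10528149455785751, 0.17343752086162567), 17.963029861450195) 2011
rack ((0.5730032920837402, -0.213762566447258), (0.0229664109647274, 0.20493878424167633), 15.906973838806152) [0.061  0.0651 0.1013]
[(np.int32(234), np.int32(180), np.int32(14), np.int32(15), np.int32(141)), (np.int32(252), np.int32(187), np.int32(33), np.int32(42), np.int32(827)), (np.int32(226), np.int32(199), np.int32(14), np.int32(19), np.int32(168))]
stand ((0.5323206782341003, 0.25779226422309875), (0.15015394985675812, 0.10988696664571762), 73.44476318359375)
```

View pics/crop1.png

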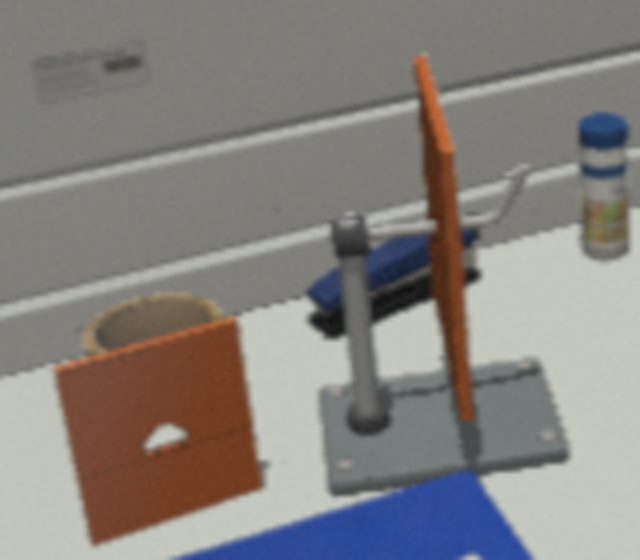

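The crop shows the full-size amber panel on the rod at (440,230) and the small leaning decoy at (165,430). The sizes agree: shield top edge at z = 0.234, 142 mm wide, and stand base 150 x 110 mm. I'll plan the approach arc.

```bash
cat >> h.py <<'E'
def rq(q): return R.from_quat([q[1],q[2],q[3],q[0]])
def down(a): # tool down, tool y at world angle a (deg)
    y=np.array([np.cos(np.radians(a)),np.sin(np.radians(a)),0]);z=np.array([0,0,-1.]);return R.from_matrix(np.c_[np.cross(y,z),y,z])
def rows(poses,claw,p=None,r=None,dec=2):
    """poses: list of (pos,Rot); shift in frame before the row's turn"""
    s=ctrl.sense()
    if p is None: p,r=s['position'],rq(s['tcp_rot'])
    out=[]
    for P,Q in poses:
        w=np.round((r.inv()*Q).as_rotvec(),3);d=np.round(r.inv().apply(np.array(P)-p)*100,dec)
        out.append(' '.join('%g'%(v+0) for v in [*w,*d])+' %g'%claw)
        p=p+r.apply(d/100);r=r*R.from_rotvec(w)
    for i in range(0,len(out),8): print('; '.join(out[i:i+8]));print()
    print(len(out),'end',p,r.as_quat(),'max',)
E
python3 - <<'E'
from h import *
s=ctrl.sense();P=[]
for t in np.linspace(0,1,22)[1:]:
    az=np.radians(-72.6+t*(25.03+72.6));rr=.525+t*(.5833-.525);z=.193+.107*min(1,t*3)
    P.append(([rr*np.cos(az),rr*np.sin(az),z],down(-72.7+146*t)))
rows(P,4,np.array([.157,-.501,.193]),rq(s['tcp_rot']))
E
```

```text
-0.002 0 -0.121 4.28 0.09 -1.53 4; 0 0 -0.121 4.29 0.28 -1.52 4; 0 0 -0.121 4.3 0.44 -1.53 4; 0 0 -0.122 4.31 0.61 -1.53 4; 0 0 -0.121 4.29 0.8 -1.53 4; 0 0 -0.121 4.29 0.96 -1.52 4; 0 0 -0.122 4.26 1.15 -1.53 4; 0 0 -0.121 4.24 1.32 0 4

0 0 -0.121 4.2 1.49 0 4; 0 0 -0.122 4.16 1.67 0 4; 0 0 -0.121 4.11 1.84 0 4; 0 0 -0.121 4.05 2.01 0 4; 0 0 -0.122 3.99 2.19 0 4; 0 0 -0.121 3.92 2.35 0 4; 0 0 -0.121 3.84 2.52 0 4; 0 0 -0.122 3.75 2.69 0 4

0 0 -0.121 3.67 2.85 0 4; 0 0 -0.121 3.56 3 0 4; 0 0 -0.122 3.46 3.16 0 4; 0 0 -0.121 3.34 3.31 0 4; 0 0 -0.121 3.22 3.46 0 4

21 end [0.52855881 0.24676703 0.30000825] [1.45404749e-01 9.89372237e-01 1.14041335e-05 1.87606101e-04] max
```

>>> carry_out --moves "0 0 -0.121 4.28 0.1 -1.53 4; 0 0 -0.121 4.29 0.28 -1.52 4; 0 0 -0.121 4.3 0.44 -1.53 4; 0 0 -0.122 4.3 0.6 -1.53 4; 0 0 -0.121 4.3 0.8 -1.53 4; 0 0 -0.121 4.3 0.96 -1.52 4; 0 0 -0.122 4.26 1.15 -1.53 4; 0 0 -0.121 4.24 1.32 0 4" --squeeze 60

```text
t: 0.95
position: [0.4476, -0.3164, 0.3014]
tcp_rot: [0.002, 0.803, 0.596, 0.0]
force: [1.2, -1.4, 0.6]
finger_gap: 0.0397
gripper_force: 0.0
```

>>> carry_out --moves "0 0 -0.121 4.2 1.5 0 4; 0 0 -0.122 4.16 1.67 0 4; 0 0 -0.121 4.1 1.84 0 4; 0 0 -0.121 4.05 2 0 4; 0 0 -0.122 4 2.2 0 4; 0 0 -0.121 3.9 2.35 0 4; 0 0 -0.121 3.84 2.5 0 4; 0 0 -0.122 3.75 2.7 0 4"

```text
t: 1.75
position: [0.569, 0.0193, 0.2986]
tcp_rot: [-0.0, 0.432, 0.902, -0.0]
force: [0.1, 0.7, 0.3]
finger_gap: 0.0396
gripper_force: 0.0
```

>>> carry_out --moves "0 0 -0.121 3.67 2.85 0 4; 0 0 -0.121 3.56 3 0 4; 0 0 -0.122 3.46 3.16 0 4; 0 0 -0.1 1.5 1.5 0 4; 0 0 0 0 0 0 4"

```text
t: 2.25
position: [0.5493, 0.1802, 0.299]
tcp_rot: [-0.001, 0.212, 0.977, 0.0]
force: [-0.0, -0.4, 0.7]
finger_gap: 0.0401
gripper_force: 0.0
```

```bash
python3 - <<'E'
from h import *
np.set_printoptions(precision=4,suppress=True)
s=ctrl.sense();print(s['t'],s['qpos'],s['position'],s['force'],s['finger_gap'])
d=cap('wrist','w1.png');np.savez('pics/w1.npz',**d)
P=[([.5285,.2468,.3],down(73.3))];rows(P,4)
E
```

```text
2.25 [0.2005 0.257  0.5498 1.8647 0.0009 0.6284] [0.5493 0.1802 0.299 ] [-0.0405 -0.4439  0.674 ] 0.04007091892048457
-0.001 -0.001 -0.14 4.81 5.33 -0.1 4

1 end [0.5285 0.2468 0.3   ] [0.1454 0.9894 0.     0.0003] max
```

View pics/w1.png

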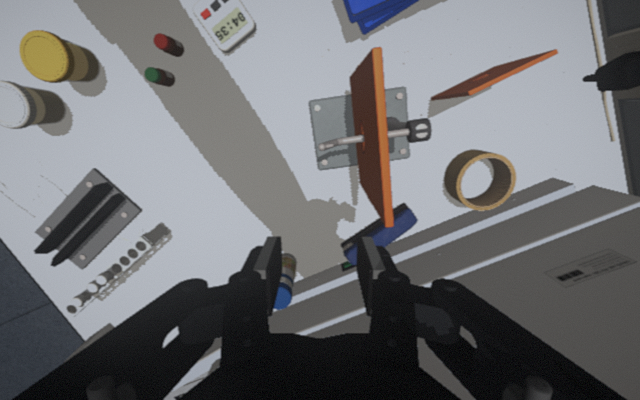

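The wrist view shows the shield's top edge from (377,50) to (391,225), the hook tip at (320,148), the post at (420,130) and the foot at (88,218). I'll use this view as the second measurement of the shield, stand and foot.

```bash
python3 - <<'E'
from h import *
np.set_printoptions(precision=4,suppress=True)
d=dict(np.load('pics/w1.npz'));P=cloud(d);f=d['frame'];h=cv2.cvtColor(f,cv2.COLOR_RGB2HSV);z=P[...,2]
def sub(x0,y0,x1,y1):
    m=np.zeros((400,640),bool);m[y0:y1,x0:x1]=1;return m&(d['depth']>0)
m=sub(340,40,410,230)&(h[...,0]<18)&(h[...,1]>150)
p=P[m];print(np.percentile(p[:,2],[1,50,90,99]))
p=p[p[:,2]>.2315];r=cv2.minAreaRect(p[:,:2].astype('float32'));print('top',len(p),r,cv2.boxPoints(r).ravel(),np.median(p[:,2]))
# bright top strip by colour
hv=h[...,2];print(np.percentile(hv[m],[10,50,90]))
mm=sub(300,75,420,180)&(z>.008)&(z<.02)&(h[...,1]<90);r=cv2.minAreaRect(P[mm][:,:2].astype('float32'));print('base',r,P[mm][:,2].mean())
mm=sub(312,132,362,160)&(z>.145)&(z<.2)&(h[...,1]<120);p=P[mm];print('hook',len(p));
ex=np.array([np.cos(np.radians(73.4)),np.sin(np.radians(73.4)),0]);ey=np.array([-ex[1],ex[0],0]);c=np.array([.5323,.2578,0])
q=np.c_[(p-c)@ex,(p-c)@ey,p[:,2]];print(q[np.argsort(q[:,0])][::max(1,len(q)//14)])
mm=sub(30,165,145,270)&(z>.004)&(z<.045);n,l,st,_=cv2.connectedComponentsWithStats(mm.astype('uint8'));k=1+st[1:,4].argmax()
print('foot',cv2.minAreaRect(P[l==k][:,:2].astype('float32')))
mm=(l==k)&(f.astype(int).sum(2)<130)&(z>.028);print('rails',cv2.minAreaRect(P[mm][:,:2].astype('float32')),np.percentile(z[mm],[50,95]))
mm=sub(60,215,180,320)&(z>.055)&(z<.12);print('rack',cv2.minAreaRect(P[mm][:,:2].astype('float32')))
E
```

```text
[0.2325 0.2344 0.2353 0.236 ]
top 1477 ((0.5300357341766357, 0.2483707219362259), (0.007838206365704536, 0.14786037802696228), 73.01411437988281) [0.4582 0.2662 0.5996 0.223  0.6019 0.2305 0.4605 0.2737] 0.23438343121043606
[141. 172. 175.]
base ((0.5327703356742859, 0.25845271348953247), (0.1498885303735733, 0.10999129712581635), 73.50016784667969) 0.014462984019564855
hook 329
[[-0.0652 -0.0022  0.1837]
 [-0.0617  0.0007  0.1872]
 [-0.0589 -0.0009  0.1851]
 [-0.0559 -0.003   0.1785]
 [-0.0528 -0.0024  0.1794]
 [-0.0493  0.003   0.1638]
 [-0.0457  0.0031  0.1577]
 [-0.0422  0.0034  0.1539]
 [-0.0384 -0.0014  0.1551]
 [-0.0349 -0.0021  0.1531]
 [-0.0314  0.0009  0.1547]
 [-0.0281  0.0004  0.1546]
 [-0.0245  0.002   0.1534]
 [-0.0207 -0.0028  0.1544]
 [-0.0172 -0.0011  0.1548]]
foot ((0.47948533296585083, -0.23068353533744812), (0.1001996248960495, 0.1719656139612198), 17.36620330810547)
rails ((0.4803285002708435, -0.22877445816993713), (0.03896673768758774, 0.1684054434299469), 17.418466567993164) [0.0361 0.0394]
rack ((0.5733130574226379, -0.21305745840072632), (0.02295246720314026, 0.20718924701213837), 15.941055297851562)
```

>>> carry_out --moves "0 0 -0.07 2.4 2.67 0 4; 0 0 -0.07 2.4 2.67 0 4; 0 0 0 0 0 0 4"

```text
t: 2.6
position: [0.5259, 0.2466, 0.2993]
tcp_rot: [-0.001, 0.145, 0.989, 0.0]
force: [1.3, -0.4, 0.6]
finger_gap: 0.0399
gripper_force: 0.0
```

```bash
python3 - <<'E'
from h import *
P=[([.53,.2484,z],down(73.0)) for z in (.275,.235,.205,.190)];rows(P,4)
E
```

```text
0.001 -0.001 0.005 -0.34 0.29 2.43 4; 0 0 0 0 0 4 4; 0 0 0 0 0 3 4; 0 0 0 0 0 1.5 4

4 end [0.52998665 0.24841795 0.19000345] [ 1.47836692e-01  9.89011766e-01 -1.32226415e-04 -1.45992043e-04] max
```

>>> carry_out --moves "0 0 0.005 -0.2 0.25 2.4 4; 0 0 0 0 0 0 4"

```text
t: 2.8
position: [0.529, 0.2447, 0.2718]
tcp_rot: [-0.003, 0.15, 0.989, -0.002]
force: [0.7, 0.0, -1.5]
finger_gap: 0.0399
gripper_force: 0.0
```

```bash
python3 - <<'E'
from h import *
print(ctrl.sense()['position'],ctrl.sense()['tcp_rot'])
P=[([.53,.2484,z],down(73.0)) for z in (.235,.205,.190)];rows(P,4)
E
```

```text
[0.5289538  0.24468156 0.27176419] [-0.00261012  0.15024876  0.98864304 -0.00185415]
-0.004 -0.005 -0.005 -0.01 0.4 3.67 4; 0 0 0 0 0 3 4; 0 0 0 0.01 0 1.5 4

3 end [0.52994283 0.2483707  0.19004665] [ 1.47776505e-01  9.89020738e-01 -2.45946406e-04  1.57359283e-04] max
```

>>> carry_out --moves "0 0 0 0 0 0 4; 0 0 0 0 0 0 4"

```text
t: 3.0
position: [0.5302, 0.2455, 0.2764]
tcp_rot: [0.0, 0.15, 0.989, 0.0]
force: [0.2, -0.0, -0.1]
finger_gap: 0.04
gripper_force: 0.0
```

```bash
python3 - <<'E'
from h import *
np.set_printoptions(precision=4,suppress=True)
for i in range(3):
    s=ctrl.sense();print(s['t'],s['position'],s['tcp_rot'],s['qpos'],s['qd']);cap('wrist')
P=[([.53,.2484,z],down(73.0)) for z in (.235,.205,.190)];rows(P,4)
E
```

```text
3.0 [0.5302 0.2455 0.2764] [0.0005 0.1499 0.9887 0.0001] [ 0.3191  0.2512  0.4958  1.8144 -0.0003  0.62  ] [ 0.0061 -0.005   0.0143 -0.0052  0.0022  0.0003]
3.05 [0.5303 0.2458 0.2768] [0.0008 0.1497 0.9887 0.0003] [ 0.3194  0.251   0.4962  1.8143 -0.0002  0.62  ] [ 0.0062 -0.0034  0.0045 -0.0025  0.0011 -0.0023]
3.1 [0.5303 0.246  0.2768] [0.0009 0.1495 0.9888 0.0004] [ 0.3197  0.251   0.4963  1.8141 -0.0001  0.6199] [ 0.0065 -0.0001 -0.001  -0.0012  0.0023 -0.0014]
0.001 0.002 -0.003 0.09 0.2 4.18 4; 0 0 0 0 0 3 4; 0 0 0 0 0 1.5 4

3 end [0.53   0.2484 0.19  ] [ 0.1479  0.989   0.0001 -0.0001] max
```

>>> carry_out --moves "0 0 -0.002 0.09 0.15 2 4; 0 0 0 0 0 2 4; 0 0 0 0 0 2 4; 0 0 0 0 0 1.5 4; 0 0 0 0 0 1 4; 0 0 0 0 0 0.2 4; 0 0 0 0 0 0 4; 0 0 0 0 0 0 4"

```text
t: 3.95
position: [0.5298, 0.2485, 0.1898]
tcp_rot: [0.001, 0.148, 0.989, 0.0]
force: [-1.2, 0.2, 0.3]
finger_gap: 0.04
gripper_force: 0.0
```

```bash
python3 - <<'E'
from h import *
np.set_printoptions(precision=4,suppress=True)
s=ctrl.sense();print(s['position'],s['tcp_rot'],s['force'])
P=[([.53,.2484,.19],down(73.0))];rows(P,4)
E
```

```text
[0.5298 0.2485 0.1898] [0.0009 0.1479 0.989  0.0005] [-1.1623  0.2306  0.269 ]
0.001 0.002 0 -0.03 0 -0.02 4

1 end [0.53   0.2484 0.19  ] [ 0.1479  0.989   0.0001 -0.0002] max
```

Well placed. Closing.

>>> carry_out --moves "0 0 0 0 0 0 2; 0 0 0 0 0 0 0.4; 0 0 0 0 0 0 0; 0 0 0 0 0 0 0; 0 0 0 0 0 0 0; 0 0 0 0 0 0 0" --squeeze 60

```text
t: 4.55
position: [0.5296, 0.2485, 0.1894]
tcp_rot: [0.001, 0.148, 0.989, 0.0]
force: [-0.4, 0.3, 4.2]
finger_gap: 0.0054
gripper_force: 60.8
```

```bash
python3 - <<'E'
from h import *
np.set_printoptions(precision=4,suppress=True)
s=ctrl.sense();print(s['t'],s['position'],s['tcp_rot'],s['force'],s['torque'],s['gripper_force'],s['finger_gap'])
E
```

```text
4.55 [0.5296 0.2485 0.1894] [0.0008 0.1479 0.989  0.0004] [-0.4014  0.3422  4.2166] [0.052  0.0452 0.052 ] 60.84903359413147 0.005367889947459948
```

```bash
cat >> h.py <<'E'
SC=np.array([.53277,.25845,0]);SA=73.4;ex=np.array([np.cos(np.radians(SA)),np.sin(np.radians(SA)),0]);ey=np.array([-ex[1],ex[0],0]);ez=np.array([0,0,1.]);L=.0474
def hp(x,z,th,y=0): # TCP pose for hole centre at stand x,z (mm), tilt deg
    t=np.radians(th);u=np.sin(t)*ex+np.cos(t)*ez;ty=np.cos(t)*ex-np.sin(t)*ez;tz=-u
    return SC+x/1000*ex+y/1000*ey+z/1000*ez+L*u, R.from_matrix(np.c_[np.cross(ty,tz),ty,tz])
def where():
    s=ctrl.sense();r=rq(s['tcp_rot']);m=r.as_matrix();C=s['position']+L*m[:,2];d=C-SC
    t=np.degrees(np.arctan2(-m[:,1]@ez,m[:,1]@ex))
    print('t%.2f hole x%.1f y%.1f z%.1f tilt %.1f'%(s['t'],*(1e3*np.array([d@ex,d@ey,d@ez])),t),'F',np.round(s['force'],1),'grip %.0f gap %.4f'%(s['gripper_force'],s['finger_gap']),'q',np.round(s['qpos'],2))
    return d@ex*1e3
E
python3 - <<'E'
from h import *
x=where();s=ctrl.sense()
p0,r0=np.array([.53,.2484,.19]),down(73.)  # commanded
p,r=s['position'],rq(s['tcp_rot'])
P=[hp(x,142+dz,0) for dz in (2,5,8)];rows(P,0)
P2=[hp(x+(-35-x)*t,150,40*t) for t in np.linspace(0,1,12)[1:]]
a=hp(x,150,0);rows(P2,0,*a)
E
```

```text
t4.55 hole x-10.4 y0.1 z142.0 tilt -0.1 F [-0.4  0.3  4.2] grip 61 gap 0.0054 q [0.32 0.2  0.26 1.63 0.   0.62]
0.001 0.001 -0.007 -0.02 0.01 -0.2 0; 0 0 0 0 0 -0.3 0; 0 0 0 0 0 -0.3 0

3 end [0.52979747 0.2485038  0.19741622] [1.44405038e-01 9.89518645e-01 8.84559574e-06 1.89404260e-04] max
0.063 0 0 0 0.08 0.01 0; 0.064 0 0 0 0.07 0.02 0; 0.063 0 0 0 0.08 0.04 0; 0.064 0 0 0 0.09 0.05 0; 0.063 0 0 0 0.08 0.07 0; 0.064 0 0 0 0.09 0.08 0; 0.063 0 0 0 0.09 0.09 0; 0.064 0 0 0 0.1 0.11 0

0.063 0 0 0 0.11 0.11 0; 0.064 0 0 0 0.11 0.13 0; 0.063 0 0 0 0.12 0.15 0

11 end [0.53147092 0.25409233 0.18628109] [ 0.13565371  0.92987237 -0.33837652 -0.0493638 ] max
```

>>> carry_out --moves "0 0 -0.007 0 0 -0.2 0; 0 0 0 0 0 -0.3 0; 0 0 0 0 0 -0.3 0; 0 0 0 0 0 0 0; 0 0 0 0 0 0 0; 0 0 0 0 0 0 0"

```text
t: 5.15
position: [0.529, 0.2482, 0.1962]
tcp_rot: [-0.0, 0.144, 0.99, -0.0]
force: [-0.2, 0.9, -2.1]
finger_gap: 0.0055
gripper_force: 60.1
```

```bash
python3 - <<'E'
from h import *
where()
E
```

```text
t5.15 hole x-10.9 y0.7 z148.8 tilt 0.0 F [-0.2  0.9 -2.1] grip 60 gap 0.0055 q [0.32 0.21 0.28 1.65 0.   0.61]
```

>>> carry_out --moves "0 0 0 0 0 -0.1 0; 0.063 0 0 0 0.08 0.01 0; 0.064 0 0 0 0.07 0.02 0; 0.063 0 0 0 0.08 0.04 0; 0.064 0 0 0 0.09 0.05 0; 0.063 0 0 0 0.08 0.07 0; 0 0 0 0 0 0 0; 0 0 0 0 0 0 0"

```text
t: 5.95
position: [0.5302, 0.2522, 0.1944]
tcp_rot: [-0.023, 0.142, 0.977, -0.156]
force: [0.7, -0.3, -1.5]
finger_gap: 0.0057
gripper_force: 60.1
```

```bash
python3 - <<'E'
from h import *
where()
E
```

```text
t5.95 hole x-21.5 y0.7 z149.3 tilt 18.1 F [ 0.7 -0.3 -1.5] grip 60 gap 0.0057 q [ 0.47  0.51  0.62  1.9  -0.23  0.78]
```

>>> carry_out --moves "0.064 0 0 0 0.09 0.08 0; 0.063 0 0 0 0.09 0.09 0; 0.064 0 0 0 0.1 0.1 0; 0.063 0 0 0 0.11 0.11 0; 0.064 0 0 0 0.11 0.12 0; 0.063 0 0 0 0.12 0.14 0; 0 0 0 0 0 0 0; 0 0 0 0 0 0 0"

```text
t: 6.75
position: [0.5276, 0.2495, 0.1837]
tcp_rot: [-0.047, 0.135, 0.931, -0.336]
force: [-0.5, 0.2, -0.1]
finger_gap: 0.0056
gripper_force: 60.2
```

```bash
python3 - <<'E'
from h import *
where()
pts=[]
sl=np.array([-.5,.866]);n=np.array([.866,.5])
b=np.array([-42,154.])
for k in range(1,3): pts.append(np.array([-35,150])+(b+1.5*n-np.array([-35,150]))*k/2)
tip=np.array([-58,182.])
for k in np.arange(6,33,6.): pts.append(b+sl*k+2.4*n)
for k in np.arange(0,66,8.): pts.append(tip+sl*k+2.4*n)
print(np.round(pts,1).tolist())
rows([hp(p[0],p[1],40) for p in pts],0)
E
```

```text
t6.75 hole x-40.3 y2.2 z147.2 tilt 39.6 F [-0.5  0.2 -0.1] grip 60 gap 0.0056 q [ 0.58  0.95  1.12  2.29 -0.43  0.99]
[[-37.9, 152.4], [-40.7, 154.8], [-42.9, 160.4], [-45.9, 165.6], [-48.9, 170.8], [-51.9, 176.0], [-54.9, 181.2], [-55.9, 183.2], [-59.9, 190.1], [-63.9, 197.1], [-67.9, 204.0], [-71.9, 210.9], [-75.9, 217.8], [-79.9, 224.8], [-83.9, 231.7], [-87.9, 238.6]]
0.007 0.005 -0.001 -0.25 -0.11 -0.55 0; 0 0 0 0 -0.38 0 0; 0 0 0 0 -0.53 -0.29 0; 0 0 0 0 -0.56 -0.21 0; 0 0 0 0 -0.57 -0.2 0; 0 0 0 0 -0.56 -0.21 0; 0 0 0 0 -0.56 -0.2 0; 0 0 0 0 -0.21 -0.09 0

0 0 0 0 -0.75 -0.27 0; 0 0 0 0 -0.75 -0.28 0; 0 0 0 0 -0.76 -0.27 0; 0 0 0 0 -0.75 -0.27 0; 0 0 0 0.01 -0.75 -0.28 0; 0 0 0 0 -0.75 -0.27 0; 0 0 0 0 -0.75 -0.27 0; 0 0 0 0 -0.75 -0.28 0

16 end [0.51632887 0.20344903 0.27491782] [ 0.13566588  0.92980037 -0.33853569 -0.04959472] max
```

```bash
cat >> h.py <<'E'
def hy(x,z,th,yaw=0,y=0):
    p,r=hp(x,z,th,y);p=p+L*r.as_matrix()[:,2]  # hole
    r=R.from_rotvec([0,0,np.radians(yaw)])*r
    return p-L*r.as_matrix()[:,2],r
E
python3 - <<'E'
from h import *
P=[hy(-40.3+1.8*t,147.2+5.8*t,39.6-5.6*t,8*t,2.2-2.2*t) for t in (.25,.5,.75,1)];rows(P,0)
E
```

```text
-0.025 -0.017 -0.028 0.02 -0.18 -0.14 0; -0.024 -0.022 -0.028 0.05 -0.17 -0.13 0; -0.025 -0.02 -0.028 0.03 -0.18 -0.14 0; -0.024 -0.02 -0.029 0.04 -0.16 -0.14 0

4 end [0.52570065 0.24779663 0.19225864] [ 0.07151179  0.95362083 -0.29156487 -0.02198418] max
```

>>> carry_out --moves "-0.025 -0.017 -0.028 0.02 -0.18 -0.14 0; -0.024 -0.022 -0.028 0.05 -0.17 -0.13 0; -0.025 -0.02 -0.028 0.03 -0.18 -0.14 0; -0.024 -0.02 -0.028 0.04 -0.16 -0.14 0; 0 0 0 0 0 0 0; 0 0 0 0 0 0 0"

```text
t: 7.35
position: [0.5256, 0.248, 0.193]
tcp_rot: [-0.021, 0.073, 0.954, -0.291]
force: [0.1, 0.3, -1.8]
finger_gap: 0.0056
gripper_force: 60.2
```

```bash
python3 - <<'E'
from h import *
where()
b=np.array([-42,154.]);sl=np.array([-.5,.866]);n=np.array([.866,.5])
pts=[b+sl*k+2.4*n for k in (0,5,10,15,20,25)];print(np.round(pts,1).tolist())
rows([hy(p[0],p[1],34,8) for p in pts],0)
E
```

```text
t7.35 hole x-38.3 y0.2 z153.6 tilt 34.2 F [ 0.1  0.3 -1.8] grip 60 gap 0.0056 q [ 0.58  0.72  0.82  2.09 -0.43  0.83]
[[-39.9, 155.2], [-42.4, 159.5], [-44.9, 163.9], [-47.4, 168.2], [-49.9, 172.5], [-52.4, 176.8]]
0.001 0 -0.002 0 -0.22 -0.04 0; 0 0 0 0.03 -0.45 -0.22 0; 0 0 0 0.04 -0.44 -0.22 0; 0 0 0 0.03 -0.45 -0.22 0; 0 0 0 0.04 -0.45 -0.22 0; 0 0 0 0.03 -0.45 -0.22 0

6 end [0.52176958 0.23436878 0.2161532 ] [ 0.07184355  0.95364495 -0.29143136 -0.02162347] max
```

>>> carry_out --moves "0 0 0 0 -0.22 -0.04 0; 0 0 0 0.03 -0.45 -0.22 0; 0 0 0 0.04 -0.45 -0.22 0; 0 0 0 0.03 -0.45 -0.22 0; 0 0 0 0.04 -0.45 -0.22 0; 0 0 0 0 0 0 0; 0 0 0 0 0 0 0"

```text
t: 8.05
position: [0.5221, 0.2365, 0.2065]
tcp_rot: [-0.025, 0.072, 0.953, -0.293]
force: [-0.2, -6.2, -16.2]
finger_gap: 0.0054
gripper_force: 59.3
```

```bash
python3 - <<'E'
from h import *
where(); d=cap('wrist','w2.png'); e=cap('scene')
a=cv2.imread('pics/w2.png');b=cv2.resize(e['frame'][140:280,200:320,::-1],(480,560))
cv2.imwrite('pics/s2.png',b)
b=np.array([-42,154.]);sl=np.array([-.5,.866]);n=np.array([.866,.5])
pts=[b+sl*k+2.4*n for k in (26,32,38,44,50,56,62)];print(np.round(pts,1).tolist())
rows([hy(p[0],p[1],34,8) for p in pts],0)
E
```

```text
t8.05 hole x-50.5 y0.5 z167.3 tilt 34.5 F [ -0.2  -6.2 -16.2] grip 59 gap 0.0054 q [ 0.57  0.7   0.81  2.11 -0.43  0.81]
[[-52.9, 177.7], [-55.9, 182.9], [-58.9, 188.1], [-61.9, 193.3], [-64.9, 198.5], [-67.9, 203.7], [-70.9, 208.9]]
-0.004 -0.005 0.001 0.01 -0.81 -0.72 0; 0 0 0 0.04 -0.53 -0.27 0; 0 0 0 0.04 -0.54 -0.26 0; 0 0 0 0.05 -0.54 -0.27 0; 0 0 0 0.04 -0.53 -0.26 0; 0 0 0 0.04 -0.54 -0.27 0; 0 0 0 0.04 -0.54 -0.26 0

7 end [0.51648511 0.21664833 0.24819551] [ 0.07147885  0.95363334 -0.29153015 -0.02200886] max
```

View pics/s2.png

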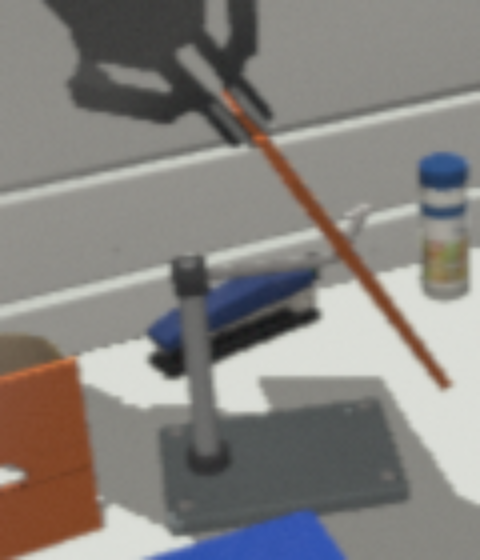

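The picture shows the shield tilted about 35° at crop (340,240), with the rod's slope and barb at (355,215) passing through its hole. About 16 N of contact has built up, so I'll measure the shield's real pose against the hook before going on.

```bash
python3 - <<'E'
from h import *
np.set_printoptions(precision=1,suppress=True)
where()
for n in('scene','top','wrist'):
    d=cap(n);np.savez(f'pics/{n}3.npz',**d);P=cloud(d);h=cv2.cvtColor(d['frame'],cv2.COLOR_RGB2HSV)
    Q=np.stack([(P-SC)@ex,(P-SC)@ey,P[...,2]],-1)*1e3
    m=(h[...,0]<18)&(h[...,1]>130)&(d['depth']>0)&(Q[...,0]>-140)&(Q[...,0]<80)&(abs(Q[...,1])<90)&(Q[...,2]>40)
    m=cv2.erode(m.astype('uint8'),np.ones((3,3)))>0
    q=Q[m];print(n,len(q))
    if len(q)<30: continue
    c=np.median(q,0);w,V=np.linalg.eigh(np.cov((q-c).T));print(' c',c,'normal',V[:,0],'sd',np.sqrt(w))
    u=np.array([np.sin(np.radians(34.5)),0,np.cos(np.radians(34.5))])
    print(' u range',np.percentile((q-np.array([-50.5,0,167.3]))@u,[.5,2,98,99.5]),'y',np.percentile(q[:,1],[1,99]),'normal off',np.percentile((q-np.array([-50.5,0,167.3]))@np.array([-u[2],0,u[0]]),[2,50,98]))
    k=(h[...,1]<120)&(d['depth']>0)&(Q[...,0]>-75)&(Q[...,0]<-10)&(abs(Q[...,1])<10)&(Q[...,2]>140)&(Q[...,2]<192)
    g=Q[k];print(' hook',len(g));print(g[np.argsort(g[:,0])][::max(1,len(g)//12)])
E
```

```text
t8.15 hole x-50.5 y0.5 z167.3 tilt 34.5 F [  0.2  -6.2 -15.2] grip 59 gap 0.0057 q [ 0.6  0.7  0.8  2.1 -0.4  0.8]
scene 1
top 2209
 c [-39.1   0.9 184.2] normal [ 0.9  0.1 -0.5] sd [ 1.2 41.9 49.2]
 u range [-76.2 -70.8  91.6  95.7] y [-70.   70.3] normal off [-13.   -0.1  12.2]
 hook 33
[[-66.3   0.3 186.7]
 [-63.8   3.  180.9]
 [-63.3  -1.3 187.6]
 [-61.7   1.8 187.9]
 [-58.8  -7.3 147.8]
 [-58.1  -0.1 184.6]
 [-55.5  -3.2 173.7]
 [-55.4   0.6 182.8]
 [-53.2   1.4 184. ]
 [-52.    3.  172.3]
 [-48.1   3.2 163. ]
 [-46.2   7.9 176.1]
 [-44.9   3.6 158.4]
 [-43.8   1.1 156.6]
 [-43.2  -1.3 158. ]
 [-42.5  -4.1 177.1]
 [-40.6   1.6 152.4]]
wrist 2477
 c [ -2.3  28.8 243.6] normal [0.3 0.  1. ] sd [ 1.6  1.7 36.7]
 u range [85.2 85.5 96.1 96.6] y [-42.3  79. ] normal off [-6.5  3.5 11. ]
 hook 641
[[-64.8   1.2 185.4]
 [-60.    3.7 179. ]
 [-57.3   3.6 171.6]
 [-53.6   1.8 180.3]
 [-42.    2.5 155. ]
 [-37.9   1.1 154.9]
 [-35.   -7.  170.2]
 [-32.    1.8 153.6]
 [-26.9   3.7 151.4]
 [-23.9   3.9 151.9]
 [-19.3   3.6 151.8]
 [-14.8   0.5 154.2]
 [-10.3   1.3 154.7]]
```

```bash
python3 - <<'E'
from h import *
np.set_printoptions(precision=3,suppress=True)
d=dict(np.load('pics/top3.npz'));P=cloud(d);h=cv2.cvtColor(d['frame'],cv2.COLOR_RGB2HSV)
Q=np.stack([(P-SC)@ex,(P-SC)@ey,P[...,2]],-1)*1e3
m=(h[...,0]<18)&(h[...,1]>130)&(d['depth']>0)&(Q[...,0]>-140)&(Q[...,0]<80)&(abs(Q[...,1])<90)&(Q[...,2]>40)
me=cv2.erode(m.astype('uint8'),np.ones((3,3)))>0
q=Q[me];A=np.c_[q[:,1:],np.ones(len(q))]
k=np.ones(len(q),bool)
for _ in range(4):
    c=np.linalg.lstsq(A[k],q[k,0],rcond=None)[0];res=q[:,0]-A@c;k=abs(res)<2.5
print('x = %.3f y + %.3f z + %.2f'%tuple(c),'tilt',np.degrees(np.arctan(c[1])),'yaw',np.degrees(np.arctan(c[0])),k.sum())
n=np.array([-1,c[0],c[1]]);n/=np.linalg.norm(n)
# cast rays of contour on plane
K=d['intrinsics'];T=np.linalg.inv(d['world_to_cam']);o=T[:3,3]-SC;o=np.array([o@ex,o@ey,o[2]])*1e3
B=np.c_[ex,ey,ez]
def ray(u,v):
    r=T[:3,:3]@np.array([(u-K[0,2])/K[0,0],(v-K[1,2])/K[1,1],1]);r=B.T@r
    t=(c[2]-( o@np.array([1,-c[0],-c[1]])))/(r@np.array([1,-c[0],-c[1]]));return o+t*r
cs,hi=cv2.findContours(m.astype('uint8'),cv2.RETR_CCOMP,cv2.CHAIN_APPROX_NONE)
uu=np.cross(n,[0,1,0]);uu*=np.sign(uu[2]);uu/=np.linalg.norm(uu);vv=np.cross(uu,n);print('u',uu)
C0=np.array([c[0]*0.5+c[1]*167.3+c[2],0.5,167.3]);print('plane pt at hole z',C0)
for i,ct in enumerate(cs):
    if len(ct)<20: continue
    g=np.array([ray(*p[0]) for p in ct]);e=np.c_[(g-C0)@uu,(g-C0)@vv]
    print(len(ct),'hole' if hi[0][i][3]>=0 else 'outer','px',ct[:,0].min(0),ct[:,0].max(0),'u',np.percentile(e[:,0],[0,3,50,97,100]),'v',np.percentile(e[:,1],[0,3,97,100]))
x0,y0,x1,y1=215,140,300,240
cv2.imwrite('pics/t3.png',cv2.resize(d['frame'][y0:y1,x0:x1,::-1],None,fx=6,fy=6,interpolation=2))
E
```

```text
x = -0.143 y + 0.581 z + -146.03 tilt 30.135190096625806 yaw -8.16337667045748 2042
u [ 0.502 -0.     0.865]
plane pt at hole z [-48.982   0.5   167.3  ]
26 outer px [189 196] [201 201] u [204.921 205.417 216.95  231.174 233.039] v [-54.152 -53.679 -37.87  -36.377]
207 outer px [233 166] [286 234] u [-85.119 -82.936  31.798 101.168 103.31 ] v [-77.934 -76.332  77.538  79.083]
35 hole px [260 196] [270 209] u [-27.205 -26.298  -3.635  14.842  15.706] v [-15.057 -13.545  15.791  17.206]
```

View pics/t3.png

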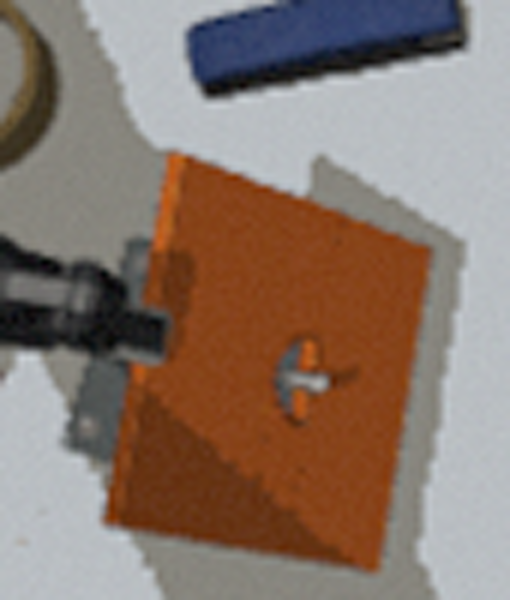

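The view shows the hole at crop (300,380) with the barb through it. The shield hangs about 4° less tilted than the tool. Its hole is about 4 mm to the post side of the slope line, so the lower hole edge rubs the rod's underside. I'll back off, tilt more and shift away from that side.

```bash
python3 - <<'E'
from h import *
a=hy(-49.9,172.5,34,8)
P=[hy(-49.9+2.3*t,172.5-7.9*t,34+5*t,8) for t in (.25,.5,.75,1)];rows(P,0,*a)
E
```

```text
0.022 0 0 -0.01 0.26 0.13 0; 0.022 0 0 -0.01 0.27 0.13 0; 0.021 0 0 0 0.26 0.13 0; 0.022 0 0 -0.01 0.27 0.12 0

4 end [0.5236117  0.24232949 0.20145132] [ 0.07068139  0.94003242 -0.332742   -0.025019  ] max
```

>>> carry_out --moves "0.022 0 0 0 0.26 0.13 0; 0.022 0 0 0 0.26 0.13 0; 0.022 0 0 0 0.26 0.13 0; 0.022 0 0 0 0.26 0.12 0; 0 0 0 0 0 0 0; 0 0 0 0 0 0 0"

```text
t: 8.9
position: [0.5233, 0.2432, 0.2001]
tcp_rot: [-0.025, 0.07, 0.94, -0.334]
force: [-0.2, 1.1, -0.9]
finger_gap: 0.0057
gripper_force: 60.2
```

```bash
cat >> h.py <<'E'
def shield():
    d=cap('top');P=cloud(d);h=cv2.cvtColor(d['frame'],cv2.COLOR_RGB2HSV)
    Q=np.stack([(P-SC)@ex,(P-SC)@ey,P[...,2]],-1)*1e3
    m=(h[...,0]<18)&(h[...,1]>130)&(d['depth']>0)&(Q[...,0]>-180)&(Q[...,0]<80)&(abs(Q[...,1])<95)&(Q[...,2]>40)
    q=Q[cv2.erode(m.astype('uint8'),np.ones((3,3)))>0];A=np.c_[q[:,1:],np.ones(len(q))];k=np.ones(len(q),bool)
    for _ in range(5):
        c=np.linalg.lstsq(A[k],q[k,0],rcond=None)[0];k=abs(q[:,0]-A@c)<2.5
    t=np.arctan(c[1]);s=ctrl.sense();D=(s['position']+L*rq(s['tcp_rot']).as_matrix()[:,2]-SC);b=np.array([D@ex,D@ey,D@ez])*1e3
    off=(c@[b[1],b[2],1]-b[0])*np.cos(t)+4 # mid-plane offset along shield normal (to post) from believed hole
    C=b[[0,2]]+off*np.array([np.cos(t),-np.sin(t)]);r=C-[-42,154]
    print('tilt %.1f yaw %.1f midplane off %.1f'%(np.degrees(t),-np.degrees(np.arctan(c[0])),off),'hole est x%.1f z%.1f  s %.1f n %.1f'%(*C,r@[-.5,.866],r@[.866,.5]))
E
python3 - <<'E'
from h import *
where();shield()
E
```

```text
t8.90 hole x-46.9 y0.5 z163.3 tilt 39.4 F [-0.2  1.1 -0.9] grip 60 gap 0.0057 q [ 0.6   0.8   0.91  2.19 -0.48  0.88]
tilt 34.3 yaw 8.1 midplane off 7.0 hole est x-41.3 z159.7  s 4.6 n 3.4
```

```bash
cat >> h.py <<'E'
def sp(s,n,th,off=6.5,dr=5,yaw=8,C=None):
    C=np.array([-42,154])+s*np.array([-.5,.866])+n*np.array([.866,.5]) if C is None else np.array(C,float);t=np.radians(th)
    b=C-off*np.array([np.cos(t),-np.sin(t)]);return hy(b[0],b[1],th+dr,yaw)
E
python3 - <<'E'
from h import *
P=[sp(s,n,th) for s,n,th in ((6,2.9,34),(9,2.5,33.5),(13,2.2,33),(17,2.2,33),(21,2.2,33),(25,2.2,33),(29,2.2,33),(33,2.2,33))];rows(P,0)
E
```

```text
-0.001 0.001 0 -0.03 -0.11 0 0; -0.009 0 0 0.03 -0.33 -0.06 0; -0.009 0 0 0.03 -0.42 -0.12 0; 0 0 0 0.03 -0.37 -0.15 0; 0 0 0 0.02 -0.37 -0.15 0; 0 0 0 0.03 -0.37 -0.15 0; 0 0 0 0.03 -0.37 -0.15 0; 0 0 0 0.03 -0.37 -0.15 0

8 end [0.5193855  0.2278363  0.22454908] [ 0.07076266  0.94291287 -0.32451941 -0.02439495] max
```

>>> carry_out --moves "0 0 0 0 -0.11 0 0; -0.009 0 0 0.02 -0.33 -0.06 0; -0.009 0 0 0.03 -0.42 -0.12 0; 0 0 0 0.03 -0.37 -0.15 0; 0 0 0 0 0 0 0; 0 0 0 0 0 0 0"

```text
t: 9.55
position: [0.5214, 0.2351, 0.2106]
tcp_rot: [-0.024, 0.071, 0.943, -0.325]
force: [-1.1, -0.1, -3.0]
finger_gap: 0.0056
gripper_force: 60.2
```

```bash
python3 - <<'E'
from h import *
where();shield()
P=[sp(s,n,th) for s,n,th in ((21,2.2,33),(25,2.2,33),(29,2.2,33),(33,2.2,33),(37,2.2,33),(41,2.2,33))];rows(P,0)
E
```

```text
t9.55 hole x-54.6 y0.2 z173.3 tilt 38.3 F [-1.1 -0.1 -3. ] grip 60 gap 0.0056 q [ 0.59  0.76  0.88  2.18 -0.47  0.86]
tilt 33.4 yaw 7.9 midplane off 5.9 hole est x-49.5 z169.6  s 17.3 n 1.3
-0.001 0 0 0 -0.37 -0.21 0; 0 0 0 0.02 -0.37 -0.15 0; 0 0 0 0.03 -0.37 -0.15 0; 0 0 0 0.03 -0.37 -0.15 0; 0 0 0 0.03 -0.37 -0.16 0; 0 0 0 0.02 -0.37 -0.15 0

6 end [0.51831086 0.22400079 0.23154332] [ 0.07087836  0.94284041 -0.3246999  -0.02445816] max
```

>>> carry_out --moves "0 0 0 0 -0.37 -0.22 0; 0 0 0 0.02 -0.37 -0.15 0; 0 0 0 0.03 -0.37 -0.15 0; 0 0 0 0 0 0 0; 0 0 0 0 0 0 0"

```text
t: 10.1
position: [0.52, 0.2297, 0.2215]
tcp_rot: [-0.024, 0.071, 0.943, -0.325]
force: [-1.4, -0.6, -2.3]
finger_gap: 0.0054
gripper_force: 60.1
```

```bash
python3 - <<'E'
from h import *
where();shield()
P=[sp(s,n,th) for s,n,th in ((33,2.2,33),(37,2.2,33),(41,2.2,33),(45,2.2,33),(49,2.2,33))];rows(P,0)
E
```

```text
t10.10 hole x-60.2 y-0.1 z184.1 tilt 38.4 F [-1.4 -0.6 -2.3] grip 60 gap 0.0054 q [ 0.58  0.75  0.89  2.19 -0.48  0.85]
tilt 33.9 yaw 8.2 midplane off 5.5 hole est x-55.5 z181.0  s 30.1 n 1.8
-0.001 0 0 0.04 -0.35 -0.13 0; 0 0 0 0.02 -0.37 -0.15 0; 0 0 0 0.03 -0.37 -0.15 0; 0 0 0 0.03 -0.37 -0.15 0; 0 0 0 0.03 -0.37 -0.15 0

5 end [0.51708493 0.22015594 0.23840152] [ 0.07075566  0.94280303 -0.32484327 -0.02435022] max
```

Free of contact and near the tip. Continuing along the slope past it.

>>> carry_out --moves "0 0 0 0.03 -0.36 -0.14 0; 0 0 0 0.02 -0.37 -0.15 0; 0 0 0 0.03 -0.37 -0.15 0; 0 0 0 0.03 -0.37 -0.15 0; 0 0 0 0.03 -0.37 -0.15 0; 0 0 0 0 0 0 0; 0 0 0 0 0 0 0"

```text
t: 10.85
position: [0.5173, 0.2204, 0.239]
tcp_rot: [-0.024, 0.071, 0.943, -0.325]
force: [-1.2, -0.1, -1.0]
finger_gap: 0.0056
gripper_force: 60.2
```

```bash
python3 - <<'E'
from h import *
where();shield()
P=[sp(s,n,th) for s,n,th in ((54,2.2,33),(59,2.2,33),(64,2.2,33),(69,2.2,33),(74,2.2,33),(80,2.2,33),(86,2,33))];rows(P,0)
E
```

```text
t10.85 hole x-69.8 y-0.1 z201.6 tilt 38.3 F [-1.2 -0.1 -1. ] grip 60 gap 0.0056 q [ 0.58  0.72  0.89  2.21 -0.48  0.84]
tilt 33.4 yaw 8.1 midplane off 6.2 hole est x-64.7 z197.9  s 49.4 n 2.3
-0.001 0.001 0 0.04 -0.46 -0.16 0; 0 0 0 0.03 -0.47 -0.19 0; 0 0 0 0.04 -0.46 -0.19 0; 0 0 0 0.03 -0.46 -0.19 0; 0 0 0 0.04 -0.46 -0.18 0; 0 0 0 0.04 -0.56 -0.23 0; 0 0 0 0.05 -0.56 -0.21 0

7 end [0.51173457 0.20226528 0.27039008] [ 0.070936    0.9428908  -0.32452758 -0.02463484] max
```

>>> carry_out --moves "0 0 0 0.04 -0.46 -0.17 0; 0 0 0 0.03 -0.46 -0.19 0; 0 0 0 0.04 -0.46 -0.19 0; 0 0 0 0.03 -0.46 -0.19 0; 0 0 0 0.04 -0.46 -0.18 0; 0 0 0 0.04 -0.56 -0.23 0; 0 0 0 0.05 -0.56 -0.21 0; 0 0 0 0 0 0 0"

```text
t: 11.7
position: [0.5118, 0.2019, 0.2714]
tcp_rot: [-0.024, 0.071, 0.943, -0.325]
force: [-0.8, -0.4, -1.2]
finger_gap: 0.005
gripper_force: 60.2
```

```bash
python3 - <<'E'
from h import *
np.set_printoptions(precision=4,suppress=True)
where();shield();s=ctrl.sense();print(s['position'],s['tcp_rot'])
# away along -x stand, 60 mm further with slight rise
x,z=-42-.5*86+2,154+.866*86+1
P=[sp(0,0,33,C=(x-20*k,z+4*k)) for k in (1,2,3,4)]
rows(P,0)
E
```

```text
t11.70 hole x-89.1 y-0.2 z234.1 tilt 38.3 F [-0.8 -0.4 -1.2] grip 60 gap 0.0050 q [ 0.56  0.69  0.9   2.25 -0.49  0.83]
tilt 33.4 yaw 8.0 midplane off 5.6 hole est x-84.2 z230.4  s 87.2 n 1.6
[0.5118 0.2022 0.2708] [-0.0241  0.071   0.9427 -0.325 ]
-0.001 0.001 0 0.28 -1.75 0.91 0; 0 0 0 0.27 -1.81 0.91 0; 0 0 0 0.28 -1.81 0.9 0; 0 0 0 0.28 -1.8 0.9 0

4 end [0.489  0.1259 0.2864] [ 0.0712  0.9429 -0.3245 -0.0245] max
```

>>> carry_out --moves "0 0 0 0.28 -1.75 0.9 0; 0 0 0 0.28 -1.8 0.9 0; 0 0 0 0.28 -1.8 0.9 0; 0 0 0 0.28 -1.8 0.9 0; 0 0 0 0 0 0 0"

```text
t: 12.25
position: [0.4882, 0.1244, 0.2873]
tcp_rot: [-0.024, 0.072, 0.942, -0.326]
force: [-0.1, -0.3, -1.7]
finger_gap: 0.0052
gripper_force: 60.4
```

```bash
cat >> h.py <<'E'
FA=17.4;FC=np.array([.4797,-.2300,0]);fx=np.array([np.cos(np.radians(FA)),np.sin(np.radians(FA)),0]);fy=np.array([-fx[1],fx[0],0])
def ft(th):
    t=np.radians(th);ty=np.cos(t)*fx-np.sin(t)*ez;tz=-np.sin(t)*fx-np.cos(t)*ez
    return R.from_matrix(np.c_[np.cross(ty,tz),ty,tz])
E
python3 - <<'E'
from h import *
from scipy.spatial.transform import Slerp
where();s=ctrl.sense();p=s['position'];r=rq(s['tcp_rot']);print(p)
T=ft(3);S=Slerp([0,1],R.concatenate([r,T]));g=np.array([.4797,-.23,.29])
print(np.degrees((r.inv()*T).magnitude()))
rows([(p+(g-p)*t,S(t)) for t in np.linspace(0,1,15)[1:]],0)
E
```

```text
t12.25 hole x-170.2 y0.4 z250.0 tilt 38.4 F [-0.1 -0.3 -1.7] grip 60 gap 0.0052 q [ 0.47  0.46  0.6   2.15 -0.53  0.74]
[0.48815024 0.12441906 0.28726604]
72.02424242776802
-0.039 0.028 0.076 -0.32 -1.99 1.54 0; -0.039 0.029 0.075 -0.52 -2.01 1.44 0; -0.039 0.028 0.076 -0.71 -2.03 1.35 0; -0.039 0.029 0.076 -0.89 -2.01 1.25 0; -0.039 0.028 0.075 -1.09 -1.98 1.14 0; -0.039 0.029 0.076 -1.26 -1.94 1.03 0; -0.039 0.028 0.076 -1.44 -1.87 0.92 0; -0.04 0.028 0.075 -1.59 -1.8 0.8 0

-0.039 0.029 0.076 -1.75 -1.69 0.69 0; -0.039 0.028 0.076 -1.9 -1.58 0.57 0; -0.039 0.029 0.076 -2.02 -1.46 0.45 0; -0.039 0.028 0.075 -2.14 -1.31 0.35 0; -0.039 0.028 0.076 -2.24 -1.15 0.23 0; -0.039 0.029 0.076 -2.33 -0.99 0.12 0

14 end [ 0.47973859 -0.23000072  0.29003694] [ 0.59196405  0.80553991 -0.0210192  -0.01556311] max
```

>>> carry_out --moves "-0.039 0.028 0.076 -0.32 -2 1.54 0; -0.039 0.029 0.075 -0.52 -2 1.44 0; -0.039 0.028 0.076 -0.71 -2.03 1.35 0; -0.039 0.029 0.076 -0.9 -2 1.25 0; -0.039 0.028 0.075 -1.09 -1.98 1.14 0; -0.039 0.029 0.076 -1.26 -1.94 1.03 0; -0.039 0.028 0.076 -1.44 -1.87 0.92 0; -0.04 0.028 0.075 -1.6 -1.8 0.8 0"

```text
t: 13.05
position: [0.4847, -0.0767, 0.2868]
tcp_rot: [-0.021, 0.386, 0.908, -0.159]
force: [0.9, -0.4, -2.8]
finger_gap: 0.005
gripper_force: 60.1
```

>>> carry_out --moves "-0.039 0.029 0.076 -1.75 -1.7 0.7 0; -0.039 0.028 0.076 -1.9 -1.58 0.57 0; -0.039 0.029 0.076 -2.02 -1.46 0.45 0; -0.039 0.028 0.075 -2.14 -1.3 0.35 0; -0.039 0.028 0.076 -2.24 -1.15 0.23 0; -0.039 0.029 0.076 -2.3 -1 0.12 0; 0 0 0 0 0 0 0; 0 0 0 0 0 0 0"

```text
t: 13.85
position: [0.4806, -0.2284, 0.2876]
tcp_rot: [-0.017, 0.592, 0.806, -0.021]
force: [0.6, -0.1, -1.5]
finger_gap: 0.0052
gripper_force: 60.0
```

```bash
python3 - <<'E'
from h import *
np.set_printoptions(precision=4,suppress=True)
s=ctrl.sense();print(s['t'],s['position'],s['tcp_rot'],s['force'],s['gripper_force'],s['qpos'])
d=cap('wrist');np.savez('pics/w5.npz',**d);e=cap('top');np.savez('pics/t5.npz',**e);g=cap('scene');np.savez('pics/s5.npz',**g)
cv2.imwrite('pics/v5.png',np.hstack([cv2.resize(e['frame'][150:270,360:500,::-1],(400,343)),cv2.resize(g['frame'][100:300,300:500,::-1],(343,343))]))
for n,d in (('top',e),('scene',g),('wrist',d)):
    P=cloud(d);h=cv2.cvtColor(d['frame'],cv2.COLOR_RGB2HSV)
    Q=np.stack([(P-FC)@fx,(P-FC)@fy,P[...,2]],-1)*1e3
    m=(h[...,0]<18)&(h[...,1]>130)&(d['depth']>0)&(abs(Q[...,0])<80)&(abs(Q[...,1])<110)&(Q[...,2]>40)
    q=Q[cv2.erode(m.astype('uint8'),np.ones((2,2)))>0];print(n,len(q))
    if len(q)<20: continue
    print(np.percentile(q,[1,50,99],axis=0))
    A=np.c_[q[:,1:],np.ones(len(q))];k=np.ones(len(q),bool)
    for _ in range(6):
        c=np.linalg.lstsq(A[k],q[k,0],rcond=None)[0];k=abs(q[:,0]-A@c)<2
    print(' x=%.3fy+%.3fz+%.1f'%tuple(c),k.sum(),'tilt',np.degrees(np.arctan(c[1])))
E
```

```text
13.85 [ 0.4806 -0.2284  0.2876] [-0.017   0.5919  0.8056 -0.021 ] [ 0.5564 -0.0896 -1.5452] 59.97905376018025 [-0.5437  0.1677  0.4202  1.8609 -0.0388  0.7244]
top 172
[[  0.2036  -5.5258 198.0409]
 [  4.4487  48.8456 331.7206]
 [  7.9999  76.7969 336.074 ]]
 x=0.002y+-0.002z+5.1 102 tilt -0.11467908253921717
scene 163
[[ -2.345   61.2587 160.7288]
 [ -0.0724  73.9589 232.926 ]
 [  3.6889  79.1827 322.7413]]
 x=0.043y+-0.003z+-2.6 137 tilt -0.14847879003362152
wrist 3062
[[  1.168  -50.2888 322.3725]
 [  4.8875  27.1441 332.17  ]
 [  8.6311  74.3889 363.8981]]
 x=-0.005y+0.057z+-14.2 1835 tilt 3.267260541840685
```

View pics/v5.png

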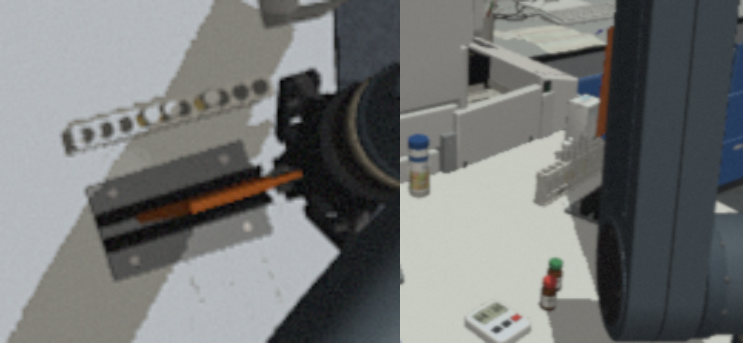

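The crop shows the shield over the foot with its near edge at (140,217), in line with the slot between the black rails, and the rack at (165,110) untouched. I'll lower it to just above the mouth.

```bash
python3 - <<'E'
from h import *
s=ctrl.sense();p=s['position'];T=ft(3.2);g=p-.0025*fx-.0015*fy
rows([(np.array([g[0],g[1],z]),T) for z in (.277,.257,.235,.215,.197,.185,.180)],0)
E
```

```text
0.003 -0.001 0.003 -0.15 -0.19 1.12 0; 0 0 0 0 0.11 2 0; 0 0 0 0 0.12 2.2 0; 0 0 0 0 0.12 1.99 0; 0 0 0 0 0.1 1.8 0; 0 0 0 -0.01 0.07 1.2 0; 0 0 0 0 0.02 0.5 0

7 end [ 0.47934594 -0.22902546  0.17998789] [ 0.59171556  0.80565696 -0.02251253 -0.01681502] max
```

>>> carry_out --moves "0.003 0 0.003 -0.15 -0.2 1.1 0; 0 0 0 0 0.11 2 0; 0 0 0 0 0.12 2.2 0; 0 0 0 0 0.12 2 0; 0 0 0 0 0.1 1.8 0; 0 0 0 0 0.07 1.2 0; 0 0 0 0 0.02 0.5 0; 0 0 0 0 0 0 0"

```text
t: 14.8
position: [0.4788, -0.2292, 0.1798]
tcp_rot: [-0.017, 0.592, 0.805, -0.022]
force: [-0.5, -0.6, -2.3]
finger_gap: 0.0055
gripper_force: 60.0
```

>>> carry_out --moves "0 0 0 0 0 0 0; 0 0 0 0 0 0 0"

```text
t: 15.0
position: [0.4797, -0.2304, 0.1816]
tcp_rot: [-0.016, 0.593, 0.805, -0.022]
force: [0.4, -0.5, -1.4]
finger_gap: 0.0053
gripper_force: 60.0
```

```bash
python3 - <<'E'
from h import *
np.set_printoptions(precision=4,suppress=True)
s=ctrl.sense();print(s['t'],s['position'],s['tcp_rot'],s['force'])
e=cap('top');np.savez('pics/t6.npz',**e);w=cap('wrist')
cv2.imwrite('pics/v6.png',np.hstack([cv2.resize(e['frame'][185:255,380:470,::-1],(540,420),interpolation=2)]))
for n,d in (('top',e),('wrist',w)):
    P=cloud(d);h=cv2.cvtColor(d['frame'],cv2.COLOR_RGB2HSV)
    Q=np.stack([(P-FC)@fx,(P-FC)@fy,P[...,2]],-1)*1e3
    m=(h[...,0]<18)&(h[...,1]>130)&(d['depth']>0)&(abs(Q[...,0])<80)&(abs(Q[...,1])<110)&(Q[...,2]>20)
    q=Q[cv2.erode(m.astype('uint8'),np.ones((2,2)))>0];print(n,len(q))
    for lo in range(40,240,25):
        k=(q[:,2]>=lo)&(q[:,2]<lo+25)
        if k.sum()>5: print(lo,k.sum(),np.percentile(q[k,0],[5,50,95]),np.percentile(q[k,1],[5,95]))
E
```

```text
15.0 [ 0.4797 -0.2304  0.1816] [-0.0157  0.5925  0.8051 -0.0221] [ 0.4004 -0.54   -1.4402]
top 156
140 12 [0.4689 5.9615 6.3544] [-0.4368 74.2633]
165 11 [2.4235 6.1361 6.2344] [ 8.0599 74.0951]
190 10 [0.2608 3.215  6.0929] [61.7237 74.5584]
215 109 [-1.4769  2.1913  5.6569] [ 1.8786 71.8764]
wrist 3405
65 9 [6.8511 6.8731 6.8807] [10.7893 23.0398]
90 20 [6.7458 6.8357 6.8696] [-38.3301  47.4163]
115 21 [6.7067 6.7346 6.9272] [13.6669 32.8372]
140 46 [6.6219 6.7055 7.2342] [-13.8306  48.4703]
165 45 [6.544  6.6257 6.6542] [ 0.9971 49.4962]
190 124 [6.4291 6.5207 6.5788] [-65.2298  54.2153]
215 3096 [-0.1792  2.9513  6.243 ] [-44.0589  69.5464]
```

View pics/v6.png

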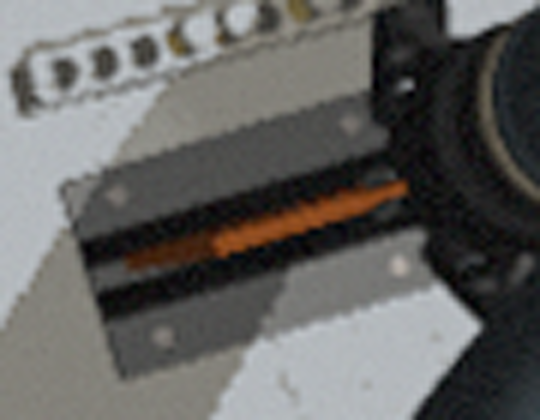

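The crop shows the shield's lower edge at (130,262), just over the slot between the rails (ends at (85,250) and (100,300)). By the wrist view it is vertical and about 2 mm to +x of the middle. I'll shift -2 mm and lower.

```bash
python3 - <<'E'
from h import *
s=ctrl.sense();p=s['position'];T=ft(3.2);g=p-.0022*fx
rows([(np.array([g[0],g[1],z]),T) for z in (.1816,.176,.170,.164,.158,.152,.147,.142)],0)
E
```

```text
0.001 0.001 -0.002 0 -0.22 -0.02 0; 0 0 0 0 0.03 0.56 0; 0 0 0 0 0.03 0.6 0; 0 0 0 0 0.04 0.6 0; 0 0 0 0 0.03 0.6 0; 0 0 0 0 0.03 0.6 0; 0 0 0 0 0.03 0.5 0; 0 0 0 0 0.03 0.5 0

8 end [ 0.47744313 -0.23104807  0.14195498] [ 0.59180284  0.80560613 -0.02219051 -0.01660585] max
```

>>> carry_out --moves "0 0 -0.002 0 -0.22 0 0; 0 0 0 0 0 0 0; 0 0 0 0 0.03 0.6 0; 0 0 0 0 0.03 0.6 0; 0 0 0 0 0.03 0.6 0; 0 0 0 0 0.03 0.6 0; 0 0 0 0 0 0 0; 0 0 0 0 0 0 0"

```text
t: 15.9
position: [0.4765, -0.2305, 0.1559]
tcp_rot: [-0.017, 0.592, 0.806, -0.022]
force: [-1.0, -0.6, -2.0]
finger_gap: 0.0053
gripper_force: 60.0
```

```bash
python3 - <<'E'
from h import *
s=ctrl.sense();print(s['t'],s['position'],s['force'],s['torque'],(s['position']-FC)@fx)
E
```

```text
15.9 [ 0.4765011  -0.23050764  0.15588029] [-0.97182384 -0.64916152 -1.95304635] [-0.0529653  -0.06756188  0.00913733] -0.003204325194499112
```

>>> carry_out --moves "0 0 0 0 0.05 0.5 0; 0 0 0 0 0.03 0.5 0; 0 0 0 0 0.02 0.3 0; 0 0 0 0 0 0.1 0; 0 0 0 0 0 0.1 0; 0 0 0 0 0 0 0; 0 0 0 0 0 0 0"

```text
t: 16.6
position: [0.477, -0.2307, 0.1415]
tcp_rot: [-0.017, 0.592, 0.806, -0.022]
force: [-0.5, -0.6, -1.2]
finger_gap: 0.0056
gripper_force: 60.0
```

```bash
python3 - <<'E'
from h import *
s=ctrl.sense();print(s['t'],s['position'],s['force'],s['torque'],(s['position']-FC)@fx)
w=cap('wrist');P=cloud(w);h=cv2.cvtColor(w['frame'],cv2.COLOR_RGB2HSV)
Q=np.stack([(P-FC)@fx,(P-FC)@fy,P[...,2]],-1)*1e3
m=(h[...,0]<18)&(h[...,1]>130)&(w['depth']>0)&(abs(Q[...,0])<40)&(abs(Q[...,1])<110)
q=Q[m];k=q[:,2]>175;print(np.percentile(q[k],[2,50,98],axis=0))
E
```

```text
16.6 [ 0.47699952 -0.23071093  0.14149946] [-0.50103184 -0.61967248 -1.20149205] [ 0.05619964 -0.09141532 -0.01519377] -0.002789504631956613
[[ -3.72215965 -48.11483615 182.76395925]
 [  0.32487048  24.80941066 186.03210583]
 [  4.62309268  72.9382062  267.04973012]]
```

>>> carry_out --moves "0 0 0 0 0 0.1 0; 0 0 0 0 0 0.05 0; 0 0 0 0 0 0 0; 0 0 0 0 0 0 0"

```text
t: 17.05
position: [0.4774, -0.2309, 0.141]
tcp_rot: [-0.016, 0.592, 0.806, -0.022]
force: [0.1, 0.4, 3.9]
finger_gap: 0.0058
gripper_force: 60.8
```

>>> carry_out --moves "0 0 0 0 0 0 1.2; 0 0 0 0 0 0 2; 0 0 0 0 0 0 3; 0 0 0 0 0 0 4; 0 0 0 0 0 0 4"

```text
t: 17.55
position: [0.4767, -0.2306, 0.1395]
tcp_rot: [-0.017, 0.592, 0.806, -0.022]
force: [-0.4, -0.7, 0.4]
finger_gap: 0.04
gripper_force: 0.0
```

```bash
python3 - <<'E'
from h import *
s=ctrl.sense();print(s['t'],s['position'],s['force'],s['finger_gap'])
w=cap('wrist');P=cloud(w);h=cv2.cvtColor(w['frame'],cv2.COLOR_RGB2HSV)
Q=np.stack([(P-FC)@fx,(P-FC)@fy,P[...,2]],-1)*1e3
m=(h[...,0]<18)&(h[...,1]>130)&(w['depth']>0)&(abs(Q[...,0])<40)&(abs(Q[...,1])<110)
q=Q[m];k=(q[:,2]>175)&(q[:,2]<195);print(np.percentile(q[k],[2,50,98],axis=0))
E
```

```text
17.55 [ 0.47669348 -0.23060377  0.13949688] [-0.41318083 -0.67785465  0.35694335] 0.0400216132300151
[[ -3.46016801 -46.27399798 180.32786396]
 [  0.60444843  24.24468185 185.5035372 ]
 [  4.11359243  72.81113103 186.75751001]]
```

Released and standing on the slot floor, with its top at 0.1855 m against the expected 0.185 m. Retreating straight up.

>>> carry_out --moves "0 0 0 0 0 -1 4; 0 0 0 0 -0.1 -2 4; 0 0 0 0 -0.1 -2.5 4; 0 0 0 0 -0.1 -3 4; 0 0 0 0 -0.1 -3 4; 0 0 0 0 0 -3 4; 0 0 0 0 0 0 4; 0 0 0 0 0 0 4"

```text
t: 18.4
position: [0.4815, -0.23, 0.2863]
tcp_rot: [-0.015, 0.592, 0.806, -0.022]
force: [0.1, 0.8, 0.1]
finger_gap: 0.0399
gripper_force: 0.0
```

```bash
python3 - <<'E'
from h import *
s=ctrl.sense();print(s['t'],s['position'],s['force'])
w=cap('wrist','w9.png');P=cloud(w);h=cv2.cvtColor(w['frame'],cv2.COLOR_RGB2HSV)
Q=np.stack([(P-FC)@fx,(P-FC)@fy,P[...,2]],-1)*1e3
m=(h[...,0]<18)&(h[...,1]>130)&(w['depth']>0)&(abs(Q[...,0])<40)&(abs(Q[...,1])<110)
q=Q[m];k=(q[:,2]>175);print(np.percentile(q[k],[2,50,98],axis=0),k.sum(),(~k).sum())
A=q[~k];print(np.percentile(A,[5,50,95],axis=0) if len(A)>5 else '')
z=P[...,2];mm=(abs(Q[...,0]-90)<45)&(abs(Q[...,1])<130)&(z>.055)&(z<.12)
r=cv2.minAreaRect(P[mm][:,:2].astype('float32'));print('rack',r)
E
```

```text
18.4 [ 0.48149944 -0.23000419  0.28634705] [0.12754259 0.76213446 0.08624572]
[[ -3.08474477 -68.15320447 180.4283409 ]
 [  1.09708754  15.31933274 185.58467373]
 [  4.52695379  71.92676796 411.20206654]] 1061 56
[[  4.45906757 -42.03006159 129.22408794]
 [  4.56424529  -8.4647627  166.63524642]
 [  4.61210014  19.88018212 173.56942891]]
rack ((0.5727165937423706, -0.21254801750183105), (0.023430651053786278, 0.2031468003988266), 15.768635749816895)
```

View pics/w9.png

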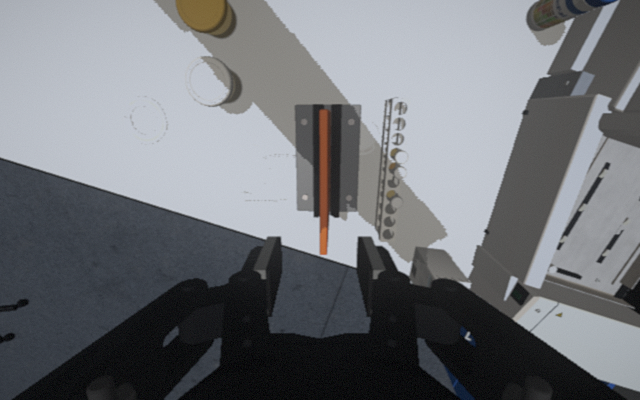

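The shield stands upright in the slot, running from (323,110) to (323,253), centred to within a few mm. The rack at (393,170) has not moved, and the gripper is clear.

```bash
python3 -c "
from station import ctrl
print(ctrl.close_job())"
```

```text
the job is handed in; nothing more can be done
None
```

The shield is off the hook and standing upright in the foot's slot, fully down, centred and released; the rack was not moved, and the job is handed in at about 18.5 s with no verdict returned (highest force on the arm while freeing it was about 16 N).

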